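# Snap the remote into its sprung holder and keep it pressed

### The job

Pick up the slim grey remote, lay it buttons up along its snap-in holder and press it down until all four clips snap over it, then keep pressing so that it stays pushed down on the holder's sprung metal pad. Handle it gently: squeeze it with no more than 50 N, press it with no more than 30 N, and leave the other things alone. The job ends holding: finish with the gripper still on the remote, holding it pressed down.

Things in the scene. Friction and masses are not known exactly. Their poses are not given: they have to be found in the camera images.
- remote_center (a point): Centre of the slim grey remote, half-way up. A bar 154 mm long (x), 44 mm wide (y), 20 mm high (z up, buttons on top), 0.09 to 0.16 kg, lying flat. The middle 66 mm of its length has plain upright sides 44 mm apart: grip there, across the width. It fits the holder either way round. Thin shell: over 50 N of grip per finger, or over 30 N of push on the holder, harms it.
- remote_notch (a point): Middle of the remote's +x pair of side notches, on its underside: 50 mm along x from its centre, 10 mm below it; a like pair lies at -50 mm. Notches run from 33 to 67 mm from the middle. There the sides flare from 36 mm wide at the underside to 44 mm wide 8 mm up (a barb); above that the bar is 35 mm wide.
- holder_seat (a point): Middle of the remote's black snap-in holder, fixed to the surface: top of its sprung steel pad when free, 20 mm above the surface; x is its length (the remote lies along it), z up. Base 176 x 84 x 4 mm; pad 124 x 24 mm, so fingers on the remote's middle have free room beside it down to the base. Snapped in and pressed, the remote's centre lies 4 to 8.5 mm above this point.
- holder_clips (a point): Mid-way between the noses of the holder's +x pair of sprung clips, 50 mm along x from its middle, 32 mm above the surface; a like pair is at -50 mm. Clips are 18 mm wide, noses 37 mm apart, lead-ins flare to 53 mm apart at the tops, 46 mm up. Force grows from remote underside 31 mm up, to 7 to 13 N, and drops as the clips close, underside 21 to 24 mm up; it meets the pad at 20 mm.
- holder_pad (a joint): How far the holder's sprung pad is pushed down, in m: 0 free, 0.006 at its stop, 2.5 N per mm.
- keyring: Bystander: steel keyring, ring 36 mm across with a key and a tag, flat, about 100 mm overall. Leave it alone. Origin at the middle of its underside.
- coaster: Bystander: round blue glass coaster, 94 mm across, 7 mm high. Leave it alone. Origin at the middle of its underside.
- puzzle_box: Bystander: wooden puzzle box 70 x 70 x 60 mm. Leave it alone. Origin at the middle of its underside.
- controller: Bystander: black two-handed game controller, about 160 mm wide, 40 mm high. Leave it alone. Origin at the middle of its underside.
- jar: Bystander: small glass jar, 60 mm across, 75 mm high. Leave it alone. Origin at the middle of its underside.
- case: Bystander: grey spectacles case 155 x 60 x 36 mm. Leave it alone. Origin at the middle of its underside.
Not all that is in view belongs to the job. Of the things that look like the part that bears remote_center, the larger one is meant. What is shaped like the part that bears holder_seat but purple is not meant.

How it is judged (in metres and radians):
On the way, in this order (a step that is already met when the one before it is completed fails the run):
1. the remote is lifted clear of the surface in the gripper (height (world z) of remote_center above 0.055 m and contact force between the fingers and remote above 1 N), for 0.2 s.
2. the remote has snapped into the holder under all four clips (horizontal distance between remote_center and holder_seat below 0.01 m and angle between the x axis of remote_center and the x axis of holder_seat, either way round below 0.12 rad and angle between remote_center's own z axis and vertical below 0.06 rad and z of remote_center in the frame of holder_seat below 0.0115 m), for 0.2 s.
At the end, for the whole second after the job is handed in: The remote is snapped in: its centre is within 10 mm (horizontally) of the holder's middle, lengthwise within 0.12 rad, level within 0.06 rad, and the gripper is still on it, pressing the pad at least 1.3 mm down (about 3.3 N), at rest (horizontal distance between remote_center and holder_seat below 0.01 m and angle between the x axis of remote_center and the x axis of holder_seat, either way round below 0.12 rad and angle between remote_center's own z axis and vertical below 0.06 rad and z of remote_center in the frame of holder_seat below 0.009 m and value of joint holder_pad above 0.0013 m and contact force between the fingers and remote above 2 N and linear speed of remote below 0.02 m/s); the arm keeps its last pose, push and grip.
It fails at once if the remote is squeezed or pushed by the fingers beyond its grip limit (50 N a finger and some margin, summed over both fingers) (contact force between the fingers and remote above 120 N).
It fails at once if the remote is pressed against the holder with more than 36 N (contact force between remote and holder above 36 N).
It fails at once if another thing is pushed more than 25 mm (distance of any of keyring, coaster, puzzle_box, controller, jar, case from where it was at the start of the episode above 0.025 m).
It also fails if it takes over 51 s, if anything falls off the work surface, if the arm or the gripper's body presses on something with over 40 N, if the wrist force passes 120 N, or if a joint passes its speed limit or range.

### The arm

A 6-joint arm with a two-finger parallel gripper is mounted at the origin on the work surface. World frame = base frame: x ahead of the robot, y to its left, z up, the work surface at z = 0. Lengths are in mm, angles in rad, forces in N, time in s.
With the tool pointing down it reaches from about 250 to 775 mm from the base axis. Payload 4 kg.
Tool frame: the origin (TCP) lies midway between the tips of the shut fingers; the grasp point (between the pads) lies arm.tcp_to_grasp behind it (arm.tcp_to_grasp is the distance from the TCP to the grasp point, in mm); y points along the fingers, z is the direction in which the jaws open and shut, and the axes are right-handed (so a half turn about y gives the same grasp; the last joint's range is limited). The gripper opens to 85 mm and grips with 20 to 120 N. Pads are 22 mm wide; open, the fingers measure 114 mm over their backs; the gripper's body (76 mm by 85 mm) begins 54 mm behind the grasp point. The pads swing forward as they close: fully open they stand 13 mm farther back than shut.
Start: joints at [1.165, 0.087, 1.371, -0, 1.684, -0.103], TCP at [164.016, 524.992, 231.341] pointing down, gripper open.
Joint ranges: [-3.1, 3.1], [-0.76, 2.03], [0.27, 2.55], [-1.08, 4.22], [0.17, 2.65], [-2.57, 2.57]. Speed limits (rad/s): [2.79, 2.79, 3.14, 3.14, 3.14, 3.14].

### API

Orientations are given as a unit quaternion [x, y, z, w].
In Python, from cell import arm gives the robot as it stands.
- The arm moves only by the tool step_arm, never from a script. Its argument "deltas" is a list of rows, each a list of 5 numbers: the finger opening in m, from 0 to 0.0854, then the shift along the tool's x, y, z in m, then the turn about the tool's y in rad. A call has 1 to 8 rows; each row shifts and turns the commanded pose from where the row before left it, along the tool's axes as they then stand; what a row does not reach is not made up. A row lasts 1/12 s, in which the tool goes at most 41.7 mm and 7.16 degrees, less where a joint would pass 70% of its speed; a pose out of reach is approached as far as the arm can. A call with a gripper value outside its range is refused whole. The fingers move at their own pace and stop on an object; "force" is the grip in N (left out, the last holds). Time passes only in rows, so rows that do not move let the fingers close. It gives the time, the measured TCP pose, the force and the opening at its end, in the units of the state.
- arm.read_state(): the state, without advancing time (a new reading comes with each control period).
- arm.capture(name): name is "scene" or "top"; returns the picture (400x640x3 uint8, red, green, blue); there is no depth.
- arm.get_calibration(name): a dict with "fx", "fy", "cx", "cy" (pixels), "pose" (4x4, takes a point from camera to world coordinates). Camera axes: x right, y up, looking along -z (the intrinsics and any distortion apply to the point x, -y, -z); pixel columns grow to the right and rows downward; lengths in mm; the calibration is good to about 2 mm. A picture is of the moment at which its call begins. get_calibration takes no time and is no camera call.
- arm.hand_in(): hands the job in, once; it reports no verdict.
The state is a dict: "time_s": time; "joints": joint angles; "joint_velocities": joint speeds; "joint_efforts": joint torques, N m; "ee_pos": TCP position; "tcp_rot": TCP orientation; "ft_force": force on the tool from outside, world axes, zero at the start; "wrist_torque": the same for the moment, N m; "opening": opening from 0.0 (shut) to 1.0 (fully open).
Only numpy, scipy, OpenCV 4.12 (cv2) and the standard library are available. Lean on these libraries where they do the work, as an engineer would, in place of code of your own. Each camera call takes 0.05 s, during which the arm holds its last target.

## Working session

There is one attempt and no reset: what is moved stays moved. The work goes in short steps, Python scripts to look and compute and a tool call to move; the robot and the scene stay as the last step left them, time stands still between calls to the robot, and variables do not carry over. Pictures are saved under pics/ and viewed, and the job is handed in when it is done.

Besides the shell and the picture viewer there is one more tool, called after "Request:" in YAML: its name, and indented under it one key for each argument. step_arm: Moves the arm, as the interface text tells. Its arguments: {"type":"object","properties":{"deltas":{"type":"array","items":{"type":"array","items":{"type":"number"}}},"force":{"type":"number"}},"required":["deltas"]}

```bash
mkdir -p pics; ls; python3 - <<'E'
from cell import arm
import cv2
for n in("scene","top"):
    cv2.imwrite(f"pics/{n}0.png",arm.capture(n)[:,:,::-1]); c=arm.get_calibration(n); print(n,c)
print(arm.read_state(), arm.tcp_to_grasp)
E
```

```text
pics
scene {'fx': 465.7757312354618, 'fy': 465.7757312354618, 'cx': 319.40183630485706, 'cy': 195.0839445926377, 'pose': array([[-1.44043704e-01, -8.34438726e-01,  5.31943064e-01,
         1.27050535e+03],
       [ 9.89519771e-01, -1.15968899e-01,  8.60339314e-02,
         7.38673302e+01],
       [-1.01011929e-02,  5.38760825e-01,  8.42398207e-01,
         1.20282844e+03],
       [ 0.00000000e+00,  0.00000000e+00,  0.00000000e+00,
         1.00000000e+00]])}
top {'fx': 371.81371996565923, 'fy': 371.81371996565923, 'cx': 318.94104757019585, 'cy': 195.13952131273174, 'pose': array([[-2.24528916e-02,  9.86323780e-01, -1.63282784e-01,
         3.37139057e+02],
       [-9.99747894e-01, -2.21717663e-02,  3.54410145e-03,
        -2.60199472e+01],
       [-1.24636185e-04,  1.63321195e-01,  9.86572943e-01,
         1.17752851e+03],
       [ 0.00000000e+00,  0.00000000e+00,  0.00000000e+00,
         1.00000000e+00]])}
{'time_s': 0.1, 'joints': array([ 1.16489255e+00,  8.78883681e-02,  1.37212714e+00,  1.42597341e-05,
        1.68360292e+00, -1.03102933e-01]), 'joint_velocities': array([ 0.00184071, -0.00131179, -0.00195283, -0.00014153, -0.00085427,
        0.0008316 ]), 'joint_efforts': array([ 2.21013543e-03, -3.53015006e+01, -3.14218998e+01, -1.12582036e-04,
        8.01343645e-03,  7.84661211e-06]), 'ee_pos': array([163.82813147, 524.55721159, 230.24002039]), 'tcp_rot': array([ 0.69970968, -0.1068323 ,  0.10646196, -0.69832591]), 'ft_force': array([-0.72263736,  0.93557965, -0.0466264 ]), 'wrist_torque': array([ 0.00610727, -0.02070218, -0.01886551]), 'opening': 0.9999727046383262} 18.700000000000003
```

View pics/scene0.png

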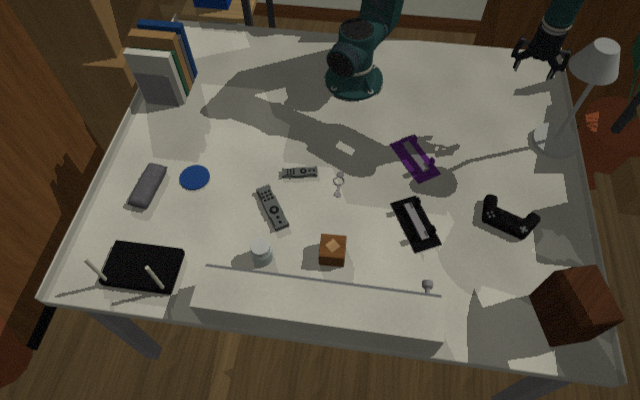

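View pics/top0.png

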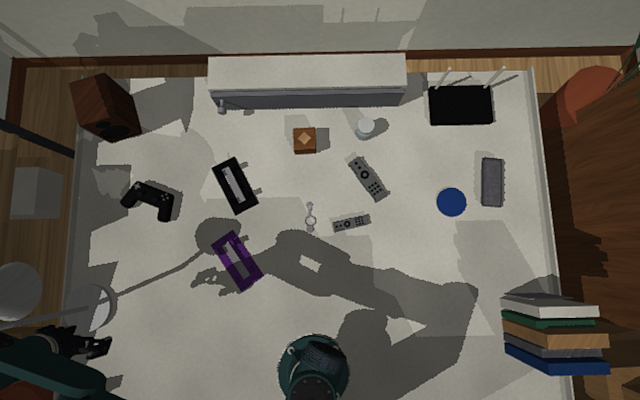

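The top view shows the big remote near (367,178), a small decoy remote at (351,223), the black holder near (235,185), and the purple decoy holder at (237,261). I'll enlarge the remote and the black holder.

```bash
python3 - <<'E'
import cv2
t=cv2.imread("pics/top0.png"); s=cv2.imread("pics/scene0.png")
a=cv2.resize(t[145:215,330:400],None,fx=8,fy=8,interpolation=cv2.INTER_CUBIC)
b=cv2.resize(t[145:225,200:280],None,fx=7,fy=7,interpolation=cv2.INTER_CUBIC)
c=cv2.resize(s[175:240,240:305],None,fx=8,fy=8,interpolation=cv2.INTER_CUBIC)
d=cv2.resize(s[185:265,375:455],None,fx=7,fy=7,interpolation=cv2.INTER_CUBIC)
for n,i in zip("abcd",(a,b,c,d)): cv2.imwrite(f"pics/crop_{n}.png",cv2.convertScaleAbs(i,alpha=1.5))
E
```

```text
(no output)
```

View pics/crop_a.png

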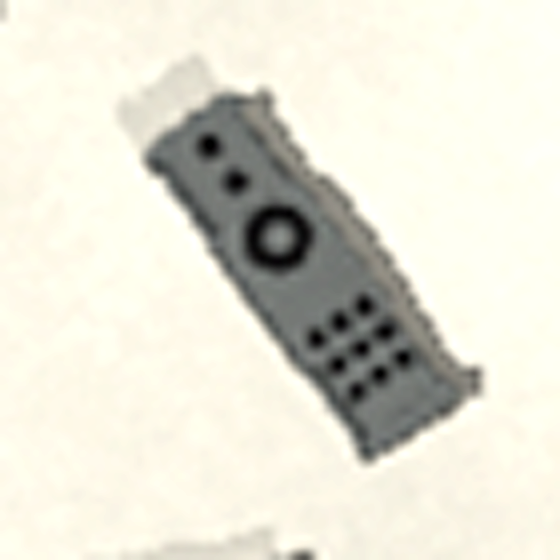

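View pics/crop_b.png

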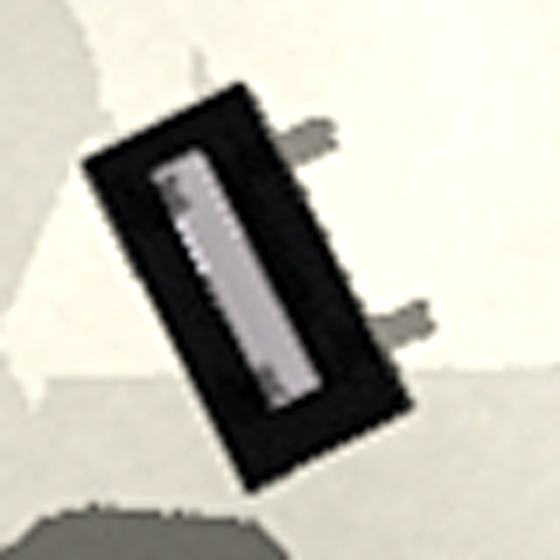

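View pics/crop_c.png

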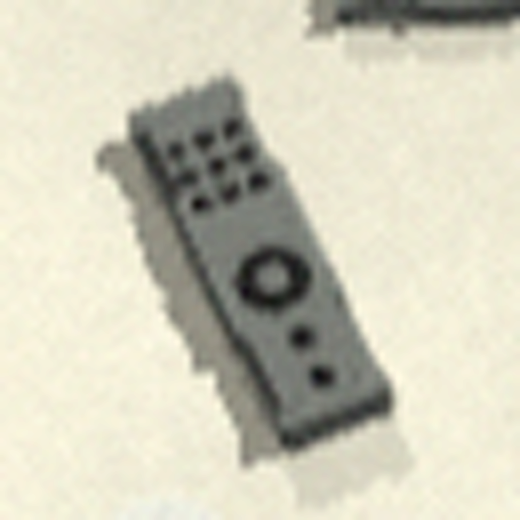

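View pics/crop_d.png

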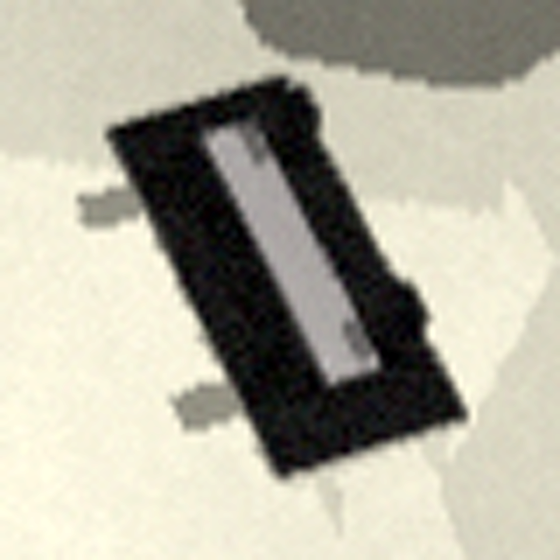

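```bash
cat > h.py <<'E'
import numpy as np, cv2
from scipy.optimize import minimize
from cell import arm
def proj(P,c):
    M=np.linalg.inv(c["pose"]); p=P@M[:3,:3].T+M[:3,3]
    return np.c_[c["fx"]*p[:,0]/-p[:,2]+c["cx"], c["fy"]*-p[:,1]/-p[:,2]+c["cy"]]
def ray(u,v,z,c):
    d=c["pose"][:3,:3]@np.array([(u-c["cx"])/c["fx"],-(v-c["cy"])/c["fy"],-1]); o=c["pose"][:3,3]
    return o+d*(z-o[2])/d[2]
def box(x,y,a,L,W,z0,z1):
    k=np.array([[i,j] for i in(-L/2,L/2) for j in(-W/2,W/2)]); R=np.array([[np.cos(a),-np.sin(a)],[np.sin(a),np.cos(a)]])
    q=k@R.T+[x,y]; return np.vstack([np.c_[q,np.full(4,z)] for z in(z0,z1)])
def fit(masks,cals,x0,dims):
    S=4
    big=[cv2.resize(m.astype(np.float32),None,fx=S,fy=S,interpolation=cv2.INTER_LINEAR)for m in masks]
    def cost(p):
        t=0
        for m,c in zip(big,cals):
            h=cv2.convexHull(proj(box(*p,*dims),c).astype(np.float32))[:,0]
            g=np.zeros_like(m); cv2.fillPoly(g,[np.round(((h+.5)*S-.5)*16).astype(np.int32)],1,shift=4)
            t+=np.minimum(g,m).sum()/np.maximum(g,m).sum()
        return -t/len(masks)
    r=minimize(cost,x0,method="Nelder-Mead",options=dict(initial_simplex=np.array([x0,x0+[8,0,0],x0+[0,8,0],x0+[0,0,.12]]),xatol=.05,fatol=1e-5))
    return r.x,-r.fun
E
python3 - <<'E'
from h import *
im={n:cv2.imread(f"pics/{n}0.png") for n in("top","scene")}
cal={n:arm.get_calibration(n) for n in im}
def seg(n,roi,f):
    x0,y0,x1,y1=roi; m=np.zeros(im[n].shape[:2],np.uint8); m[y0:y1,x0:x1]=f(im[n][y0:y1,x0:x1].astype(int)); 
    k,l,s,_=cv2.connectedComponentsWithStats(m); i=1+np.argmax(s[1:,4]); return (l==i).astype(np.uint8)
rem=lambda p:((p[...,2]-p[...,0]<4)&(p.sum(2)<330)).astype(np.uint8)
blk=lambda p:(p.sum(2)<75).astype(np.uint8)
pad=lambda p:((p[...,0]>=p[...,1]-0)&(p.sum(2)>150)).astype(np.uint8)
roi={"rem":{"top":(335,148,398,210),"scene":(248,180,295,235)},"hold":{"top":(205,152,265,222),"scene":(383,190,448,258)}}
def both(key,f,x0,dims,fill=False):
    ms={n:seg(n,roi[key][n],f) for n in im}
    if fill: ms={n:cv2.drawContours(np.zeros_like(m),cv2.findContours(m,0,2)[0],-1,1,-1) for n,m in ms.items()}
    vis=np.hstack([cv2.resize((ms[n]*255)[roi[key][n][1]:roi[key][n][3],roi[key][n][0]:roi[key][n][2]],(380,380),interpolation=0) for n in ms])
    cv2.imwrite(f"pics/mask_{key}{dims[4]}.png",vis)
    for sel in(["top"],["scene"],["top","scene"]): print(key,sel,fit([ms[n] for n in sel],[cal[n] for n in sel],x0,dims))
c=cal["top"]
a=ray(350,163,20,c);b=ray(383,197,20,c)
m=ray(367,178,20,c); d=ray(377,200,20,c)-ray(349,164,20,c)
both("rem",rem,np.array([m[0],m[1],np.arctan2(d[1],d[0])]),(154,44,0,20),True)
m=ray(235,185,4,c); d=ray(236,215,4,c)-ray(212,168,4,c)
both("hold",blk,np.array([m[0],m[1],np.arctan2(d[1],d[0])]),(176,84,0,4),True)
E
```

```text
Traceback (most recent call last):
IndexError: tuple index out of range
```

```bash
cd pics; ls; python3 -c "
import cv2,numpy as np
cv2.imwrite('m.png',np.vstack([cv2.imread('mask_rem'+'20.png') if 0 else cv2.imread(f) for f in __import__('glob').glob('mask_*')])[::1,::1])
i=cv2.imread('m.png');cv2.imwrite('m.png',cv2.resize(i,None,fx=.75,fy=.75))"
```

```text
crop_a.png
crop_b.png
crop_c.png
crop_d.png
scene0.png
top0.pngTraceback (most recent call last):
  File "<string>", line 3, in <module>
    cv2.imwrite('m.png',np.vstack([cv2.imread('mask_rem'+'20.png') if 0 else cv2.imread(f) for f in __import__('glob').glob('mask_*')])[::1,::1])
                        ~~~~~~~~~^^^^^^^^^^^^^^^^^^^^^^^^^^^^^^^^^^^^^^^^^^^^^^^^^^^^^^^^^^^^^^^^^^^^^^^^^^^^^^^^^^^^^^^^^^^^^^^^^^^^^^
    return _nx.concatenate(arrs, 0, dtype=dtype, casting=casting)
           ~~~~~~~~~~~~~~~^^^^^^^^^^^^^^^^^^^^^^^^^^^^^^^^^^^^^^^
ValueError: need at least one array to concatenate
```

```bash
cat > loc.py <<'E'
from h import *
im={n:cv2.imread(f"pics/{n}0.png") for n in("top","scene")}
cal={n:arm.get_calibration(n) for n in im}
def seg(n,roi,f):
    x0,y0,x1,y1=roi; m=np.zeros(im[n].shape[:2],np.uint8); m[y0:y1,x0:x1]=f(im[n][y0:y1,x0:x1].astype(int)); 
    k,l,s,_=cv2.connectedComponentsWithStats(m); i=1+np.argmax(s[1:,4]); return (l==i).astype(np.uint8)
rem=lambda p:((p[...,2]-p[...,0]<4)&(p.sum(2)<330)).astype(np.uint8)
blk=lambda p:(p.sum(2)<75).astype(np.uint8)
pad=lambda p:((p[...,0]>=p[...,1]-0)&(p.sum(2)>150)).astype(np.uint8)
roi={"rem":{"top":(335,148,398,210),"scene":(248,180,295,235)},"hold":{"top":(205,152,265,222),"scene":(383,190,448,258)},"pad":{"top":(215,160,255,208),"scene":(398,198,435,246)}}
vs=[]
def both(key,f,x0,dims):
    ms={n:seg(n,roi[key][n],f) for n in im}
    ms={n:cv2.drawContours(np.zeros_like(m),cv2.findContours(m,0,2)[0],-1,1,-1) for n,m in ms.items()}
    vs.append(np.hstack([cv2.resize((ms[n]*255)[roi[key][n][1]:roi[key][n][3],roi[key][n][0]:roi[key][n][2]],(190,190),interpolation=0) for n in ms]))
    for sel in(["top"],["scene"],["top","scene"]): print(key,sel,fit([ms[n] for n in sel],[cal[n] for n in sel],x0,dims))
c=cal["top"]
m=ray(367,178,20,c); d=ray(377,200,20,c)-ray(349,164,20,c)
both("rem",rem,np.array([m[0],m[1],np.arctan2(d[1],d[0])]),(154,44,0,20))
m=ray(235,185,4,c); d=ray(236,215,4,c)-ray(212,168,4,c)
x0=np.array([m[0],m[1],np.arctan2(d[1],d[0])])
both("hold",blk,x0,(176,84,0,4))
both("pad",pad,x0,(124,24,19.5,20))
cv2.imwrite("pics/m.png",np.vstack(vs))
E
python3 loc.py
```

```text
rem ['top'] (array([ 579.60286967, -185.6707003 ,   -2.54500108]), np.float64(0.8722015023231506))
rem ['scene'] (array([ 580.46714142, -182.38942787,   -2.54994041]), np.float64(0.8315762281417847))
rem ['top', 'scene'] (array([ 577.48440223, -185.13684324,   -2.55466111]), np.float64(0.847246527671814))
hold ['top'] (array([570.58209996, 240.8177217 ,  -2.66036396]), np.float64(0.9316381812095642))
hold ['scene'] (array([568.11374296, 243.56846456,  -2.6787742 ]), np.float64(0.9090712070465088))
hold ['top', 'scene'] (array([569.93674854, 241.51095777,  -2.66706326]), np.float64(0.9109487533569336))
pad ['top'] (array([570.56071388, 240.77721317,  -2.66618341]), np.float64(0.8996496200561523))
pad ['scene'] (array([569.08510785, 240.7512492 ,  -2.59310162]), np.float64(0.031866010278463364))
pad ['top', 'scene'] (array([570.79343452, 241.00395733,  -2.66982293]), np.float64(0.46549904346466064))
```

View pics/m.png

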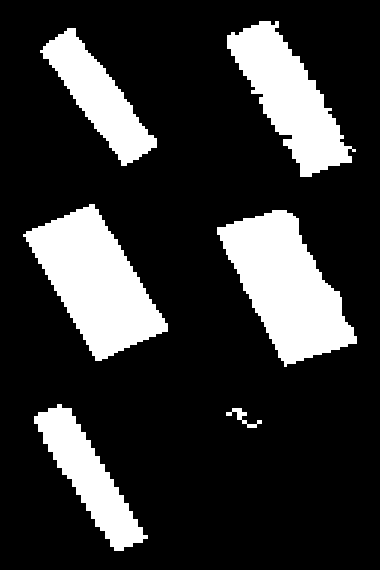

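Both views agree to 2–3 mm: remote at (579.5,-185), yaw 0.59 rad; holder at (570,241), yaw 0.475 rad. Next I'll plan the approach.

```bash
cat > plan.py <<'E'
import sys, numpy as np
from scipy.spatial.transform import Rotation as R
from cell import arm
def plan(x,y,z,yaw):
    s=arm.read_state(); M=R.from_quat(s["tcp_rot"]).as_matrix()
    print("pos",s["ee_pos"].round(1),"y axis",M[:,1].round(3),"z axis",M[:,2].round(3),"open",round(s["opening"],3),"F",s["ft_force"].round(1),"t",s["time_s"],"j6",s["joints"][5].round(2))
    jaw=np.array([-np.sin(yaw),np.cos(yaw),0]); b=None
    for sg in(1,-1):
        t=sg*jaw; th=np.arctan2(t@M[:,0],t@M[:,2])   # turn about y takes z toward x
        if b is None or abs(th)<abs(b): b=th
    M2=R.from_rotvec(b*M[:,1]).as_matrix()@M
    d=np.array([x,y,z])-s["ee_pos"]
    print("turn",b.round(4),"shift now-axes",(M.T@d).round(1),"shift after turn",(M2.T@d).round(1),"world d",d.round(1))
if __name__=="__main__": plan(*map(float,sys.argv[1:]))
E
python3 plan.py 579.5 -185 120 0.59
```

```text
pos [163.8 524.6 230.2] y axis [-0.001 -0.002 -1.   ] z axis [ 0.298  0.955 -0.002] open 1.0 F [-0.7  0.9 -0. ] t 0.1 j6 -0.1
turn -0.8928 shift now-axes [ 608.4  111.2 -553.1] shift after turn [ -49.2  111.2 -820.7] world d [ 415.7 -709.6 -110.2]
```

Request:
step_arm:
  deltas:
    - [0.085, 0, 0, 0, 0.12]
    - [0.085, 0, 0, 0, 0.12]
    - [0.085, 0, 0, 0, 0.12]
    - [0.085, 0, 0, 0, 0.12]
    - [0.085, 0, 0, 0, 0.12]
    - [0.085, 0, 0, 0, 0.12]
    - [0.085, 0, 0, 0, 0.12]
    - [0.085, 0, 0, 0, 0.12]
  force: 40

```text
time_s: 0.77
ee_pos: [163.9, 524.7, 230.6]
tcp_rot: [0.57, -0.419, 0.419, -0.569]
ft_force: [-0.3, 0.0, 0.9]
opening: 0.998
```

Request:
step_arm:
  deltas:
    - [0.085, 0, 0, 0, 0.12]
    - [0.085, 0, 0, 0, 0.12]
    - [0.085, 0, 0, 0, 0.12]
    - [0.085, 0, 0, 0, 0.12]
    - [0.085, 0, 0, 0, 0.12]
    - [0.085, 0, 0, 0, 0.12]
    - [0.085, 0, 0, 0, 0.12]
    - [0.085, 0, 0, 0, 0.12]

```text
time_s: 1.43
ee_pos: [163.9, 524.7, 230.6]
tcp_rot: [0.312, -0.634, 0.635, -0.311]
ft_force: [1.3, -0.2, -0.7]
opening: 0.991
```

```bash
python3 plan.py 579.5 -185 120 0.59
```

```text
pos [163.9 524.7 230.6] y axis [-0.001 -0.001 -1.   ] z axis [ 0.791 -0.612  0.   ] open 0.991 F [ 1.3 -0.2 -0.7] t 1.4333 j6 1.82
turn 0.3228 shift now-axes [307.3 111.2 762.8] shift after turn [ 49.4 111.2 820.9] world d [ 415.6 -709.7 -110.6]
```

Request:
step_arm:
  deltas:
    - [0.085, 0, 0, 0, 0.11]
    - [0.085, 0, 0, 0, 0.11]
    - [0.085, 0, 0, 0, 0.103]
    - [0.085, 0.002, 0, 0.03, 0]
    - [0.085, 0.002, 0, 0.035, 0]
    - [0.085, 0.002, 0, 0.035, 0]
    - [0.085, 0.002, 0, 0.035, 0]
    - [0.085, 0.002, 0, 0.035, 0]

```text
time_s: 2.1
ee_pos: [251.3, 377.1, 230.7]
tcp_rot: [0.208, -0.676, 0.676, -0.208]
ft_force: [0.6, 0.7, 0.1]
opening: 0.997
```

Request:
step_arm:
  deltas:
    - [0.085, 0.002, 0, 0.035, 0]
    - [0.085, 0.002, 0, 0.035, 0]
    - [0.085, 0.002, 0, 0.035, 0]
    - [0.085, 0.002, 0, 0.035, 0]
    - [0.085, 0.002, 0, 0.035, 0]
    - [0.085, 0.002, 0, 0.035, 0]
    - [0.085, 0.002, 0, 0.035, 0]
    - [0.085, 0.002, 0, 0.035, 0]

```text
time_s: 2.77
ee_pos: [395.2, 136.3, 231.0]
tcp_rot: [-0.208, 0.676, -0.676, 0.207]
ft_force: [1.9, 0.9, 0.4]
opening: 0.996
```

Request:
step_arm:
  deltas:
    - [0.085, 0.002, 0, 0.035, 0]
    - [0.085, 0.002, 0, 0.035, 0]
    - [0.085, 0.002, 0.01, 0.035, 0]
    - [0.085, 0.002, 0.02, 0.035, 0]
    - [0.085, 0.002, 0.02, 0.035, 0]
    - [0.085, 0.002, 0.02, 0.035, 0]
    - [0.085, 0.003, 0.02, 0.03, 0]
    - [0.085, 0.003, 0.02, 0.03, 0]

```text
time_s: 3.43
ee_pos: [531.8, -97.2, 119.7]
tcp_rot: [-0.208, 0.676, -0.676, 0.207]
ft_force: [0.3, 0.2, 0.2]
opening: 0.996
```

```bash
python3 plan.py 579.5 -185 120 0.59
```

```text
pos [531.8 -97.2 119.7] y axis [-0.001  0.    -1.   ] z axis [ 0.561 -0.828 -0.001] open 0.996 F [0.3 0.2 0.2] t 3.4333 j6 0.69
turn 0.0051 shift now-axes [ 9.7 -0.4 99.4] shift after turn [ 9.2 -0.4 99.5] world d [ 47.7 -87.8   0.3]
```

Request:
step_arm:
  deltas:
    - [0.085, 0.003, 0, 0.03, 0.005]
    - [0.085, 0.003, 0, 0.03, 0]
    - [0.085, 0.003, 0, 0.025, 0]
    - [0.085, 0, 0, 0.014, 0]
    - [0.085, 0, 0, 0, 0]
    - [0.085, 0, 0, 0, 0]

```text
time_s: 3.93
ee_pos: [579.0, -183.0, 120.3]
tcp_rot: [-0.206, 0.677, -0.676, 0.205]
ft_force: [0.3, 0.5, 0.4]
opening: 1.002
```

```bash
python3 plan.py 579.5 -185 120 0.59; python3 - <<'E'
from cell import arm
import cv2,numpy as np
t=arm.capture("top")[:,:,::-1]; s=arm.capture("scene")[:,:,::-1]
cv2.imwrite("pics/v1.png",np.hstack([cv2.resize(t[130:230,320:420],(400,400),interpolation=2),cv2.resize(s[150:250,230:330],(400,400),interpolation=2)]))
E
```

```text
pos [ 579.  -183.   120.3] y axis [-0.002  0.001 -1.   ] z axis [ 0.556 -0.831 -0.002] open 1.002 F [0.3 0.5 0.4] t 3.9333 j6 0.58
turn -0.0003 shift now-axes [0.7 0.3 2. ] shift after turn [0.7 0.3 2. ] world d [ 0.5 -2.  -0.3]
```

View pics/v1.png

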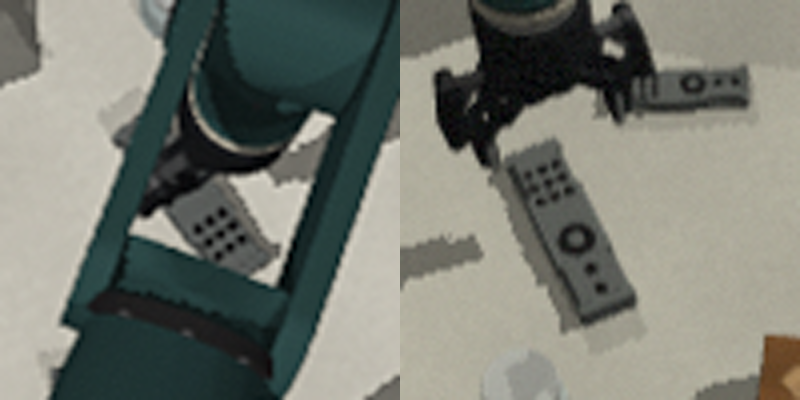

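Request:
step_arm:
  deltas:
    - [0.085, 0.0005, 0.03, 0.002, 0]
    - [0.085, 0, 0.035, 0, 0]
    - [0.085, 0, 0.025, 0, 0]
    - [0.085, 0, 0.015, 0, 0]
    - [0.085, 0, 0.007, 0, 0]
    - [0.085, 0, 0, 0, 0]

```text
time_s: 4.53
ee_pos: [578.4, -183.0, 7.2]
tcp_rot: [-0.207, 0.677, -0.675, 0.205]
ft_force: [-0.4, 0.3, -0.6]
opening: 0.995
```

```bash
python3 plan.py 579.5 -185 3 0.59
```

```text
pos [ 578.4 -183.     7.2] y axis [-0.004  0.002 -1.   ] z axis [ 0.558 -0.83  -0.004] open 0.995 F [-0.4  0.3 -0.6] t 4.5333 j6 0.58
turn 0.0021 shift now-axes [0.2 4.2 2.3] shift after turn [0.2 4.2 2.3] world d [ 1.1 -2.  -4.2]
```

Request:
step_arm:
  deltas:
    - [0.085, 0, 0.004, 0.002, 0]
    - [0.085, 0, 0, 0, 0]
    - [0.03, 0, 0, 0, 0]
    - [0.03, 0, 0, 0, 0]
    - [0.03, 0, 0, 0, 0]
    - [0.03, 0, 0, 0, 0]
    - [0.03, 0, 0, 0, 0]
    - [0.03, 0, 0, 0, 0]
  force: 40

```text
time_s: 5.2
ee_pos: [582.0, -186.7, 6.4]
tcp_rot: [0.205, -0.676, 0.677, -0.206]
ft_force: [-0.2, 1.0, 4.8]
opening: 0.497
```

Request:
step_arm:
  deltas:
    - [0.03, 0, 0, 0, 0]
    - [0.03, 0, 0, 0, 0]
    - [0.03, 0, 0, 0, 0]
    - [0.03, 0, 0, 0, 0]

```text
time_s: 5.53
ee_pos: [582.0, -186.7, 6.4]
tcp_rot: [0.205, -0.676, 0.677, -0.206]
ft_force: [-1.2, 0.4, 5.7]
opening: 0.503
```

```bash
python3 plan.py 579.5 -185 3 0.59
```

```text
pos [ 582.  -186.7    6.4] y axis [ 0.002 -0.001 -1.   ] z axis [ 0.557 -0.831  0.002] open 0.503 F [-1.2  0.4  5.7] t 5.5333 j6 0.58
turn 0.0007 shift now-axes [ 1.1  3.4 -2.8] shift after turn [ 1.1  3.4 -2.8] world d [-2.5  1.7 -3.4]
```

Request:
step_arm:
  deltas:
    - [0.03, 0, -0.005, 0, 0]
    - [0.03, 0, -0.015, 0, 0]
    - [0.03, 0, -0.03, 0, 0]
    - [0.03, 0, -0.03, 0, 0]
    - [0.03, 0, -0.03, 0, 0]
    - [0.03, 0, -0.03, 0, 0]
    - [0.03, 0, 0, 0, 0]
    - [0.03, 0, 0, 0, 0]

```text
time_s: 6.2
ee_pos: [582.2, -186.8, 147.4]
tcp_rot: [0.205, -0.675, 0.677, -0.207]
ft_force: [0.4, -0.0, -1.2]
opening: 0.502
```

```bash
python3 plan.py 570 241 145 0.475; python3 - <<'E'
from cell import arm
import cv2,numpy as np
t=arm.capture("top")[:,:,::-1]; s=arm.capture("scene")[:,:,::-1]
cv2.imwrite("pics/v2.png",np.hstack([cv2.resize(t[130:230,320:420],(400,400),interpolation=2),cv2.resize(s[130:230,230:330],(400,400),interpolation=2)]))
E
```

```text
pos [ 582.2 -186.8  147.4] y axis [ 0.004 -0.002 -1.   ] z axis [ 0.557 -0.83   0.004] open 0.502 F [ 0.4 -0.  -1.2] t 6.2 j6 0.58
turn 0.1158 shift now-axes [-228.2    1.6 -362.1] shift after turn [-184.8    1.6 -386.1] world d [-12.2 427.8  -2.4]
```

View pics/v2.png

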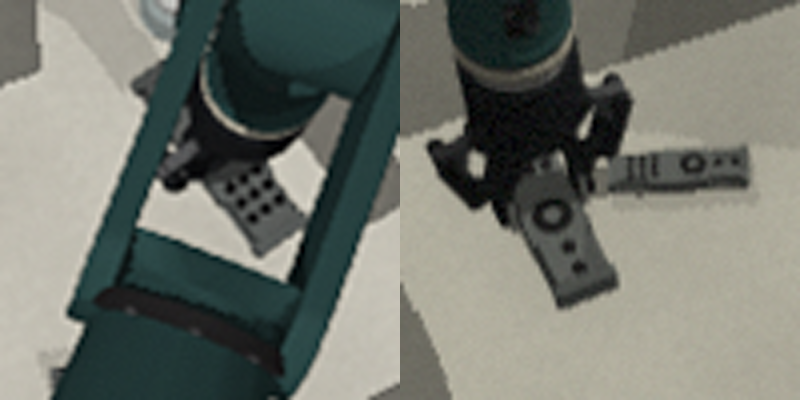

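The remote is lifted about level. Now I'll carry it to above the holder.

Request:
step_arm:
  deltas:
    - [0.03, 0, 0, 0, 0.058]
    - [0.03, 0, 0, 0, 0.058]
    - [0.03, -0.01, 0, -0.02, 0]
    - [0.03, -0.014, 0, -0.03, 0]
    - [0.03, -0.015, 0, -0.032, 0]
    - [0.03, -0.015, 0, -0.032, 0]
    - [0.03, -0.015, 0, -0.032, 0]
    - [0.03, -0.015, 0, -0.032, 0]

```text
time_s: 6.97
ee_pos: [572.7, 11.9, 142.1]
tcp_rot: [-0.168, 0.688, -0.687, 0.164]
ft_force: [0.9, 0.2, -1.4]
opening: 0.502
```

Request:
step_arm:
  deltas:
    - [0.03, -0.015, 0, -0.032, 0]
    - [0.03, -0.015, 0, -0.032, 0]
    - [0.03, -0.015, 0, -0.032, 0]
    - [0.03, -0.015, 0, -0.032, 0]
    - [0.03, -0.015, 0, -0.032, 0]
    - [0.03, -0.014, 0, -0.025, 0]
    - [0.03, -0.01, 0, -0.015, 0]
    - [0.03, 0, 0, 0, 0]

```text
time_s: 7.63
ee_pos: [569.3, 237.1, 141.8]
tcp_rot: [-0.17, 0.687, -0.686, 0.166]
ft_force: [0.3, -0.3, -1.4]
opening: 0.498
```

```bash
python3 plan.py 570 241 145 0.475
```

```text
pos [569.3 237.1 141.8] y axis [-0.005  0.    -1.   ] z axis [ 0.461 -0.887 -0.003] open 0.498 F [ 0.3 -0.3 -1.4] t 7.6333 j6 1.39
turn 0.0046 shift now-axes [-2.4 -3.2 -3.2] shift after turn [-2.4 -3.2 -3.2] world d [0.7 3.9 3.2]
```

Request:
step_arm:
  deltas:
    - [0.03, -0.0035, 0.01, -0.003, 0.005]
    - [0.03, 0, 0.025, 0, 0]
    - [0.03, 0, 0.025, 0, 0]
    - [0.03, 0, 0.015, 0, 0]
    - [0.03, 0, 0.003, 0, 0]
    - [0.03, 0, 0, 0, 0]
    - [0.03, 0, 0, 0, 0]

```text
time_s: 8.22
ee_pos: [573.1, 237.0, 67.1]
tcp_rot: [0.164, -0.688, 0.688, -0.164]
ft_force: [1.1, 0.6, -0.3]
opening: 0.499
```

```bash
python3 plan.py 571 241.5 60 0.475; python3 - <<'E'
from cell import arm
import cv2,numpy as np
t=arm.capture("top")[:,:,::-1]; s=arm.capture("scene")[:,:,::-1]
cv2.imwrite("pics/t3.png",t);cv2.imwrite("pics/s3.png",s)
cv2.imwrite("pics/v3.png",np.hstack([cv2.resize(t[135:235,185:285],(400,400),interpolation=2),cv2.resize(s[165:265,360:460],(400,400),interpolation=2)]))
E
```

```text
pos [573.1 237.   67.1] y axis [-0. -0. -1.] z axis [ 0.452 -0.892  0.   ] open 0.499 F [ 1.1  0.6 -0.3] t 8.2167 j6 1.4
turn -0.0064 shift now-axes [-0.2  7.1 -5. ] shift after turn [-0.2  7.1 -5. ] world d [-2.1  4.5 -7.1]
```

View pics/v3.png

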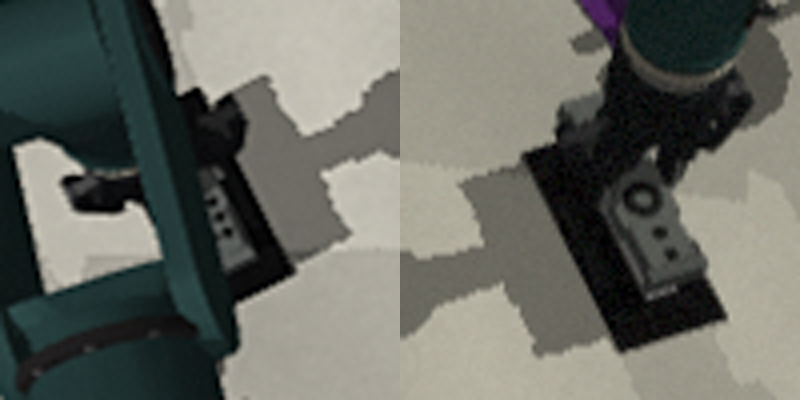

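Request:
step_arm:
  deltas:
    - [0.03, 0, 0.002, -0.005, -0.006]
    - [0.03, 0, 0.002, 0, 0]
    - [0.03, 0, 0, 0, 0]
    - [0.03, 0, 0, 0, 0]

```text
time_s: 8.65
ee_pos: [570.6, 242.4, 63.5]
tcp_rot: [-0.167, 0.687, -0.687, 0.167]
ft_force: [-0.1, -0.9, -0.7]
opening: 0.5
```

```bash
python3 plan.py 571 241.5 60 0.475; cat > ov.py <<'E'
import sys
from h import *
s=arm.read_state()["ee_pos"]; name=sys.argv[1]; dz=float(sys.argv[2]) if len(sys.argv)>2 else -6.4
out=[]
for n,(x0,y0) in(("top",(185,135)),("scene",(375,170))):
    im=arm.capture(n)[:,:,::-1]; c=arm.get_calibration(n); cv2.imwrite(f"pics/{name}_{n}.png",im)
    K=5 if 0 else 5; w=80
    i=cv2.convertScaleAbs(cv2.resize(im[y0:y0+w,x0:x0+w],None,fx=K,fy=K,interpolation=2),alpha=1.5)
    def poly(P,col):
        p=((proj(P,c)+.5-[x0,y0])*K).astype(np.int32); cv2.polylines(i,[p],True,col,1)
    def rect(x,y,a,L,W,z):
        b=box(x,y,a,L,W,z,z)[:4]; return b[[0,1,3,2]]
    a=.475; cx,cy=s[0]-np.cos(a)*1.1,s[1]-np.sin(a)*1.1
    poly(rect(cx,cy,a,154,44,s[2]+dz+20),(0,0,255)); poly(rect(cx,cy,a,154,36,s[2]+dz),(0,128,255))
    poly(rect(570,241,a,176,84,4),(0,255,0)); poly(rect(570,241,a,124,24,20),(255,255,0))
    out.append(i)
cv2.imwrite(f"pics/{name}.png",np.hstack(out))
E
python3 ov.py v4
```

```text
pos [570.6 242.4  63.5] y axis [ 0.  0. -1.] z axis [ 0.458 -0.889  0.   ] open 0.5 F [-0.1 -0.9 -0.7] t 8.65 j6 1.4
turn 0.0012 shift now-axes [0.1 3.5 1. ] shift after turn [0.1 3.5 1. ] world d [ 0.4 -0.9 -3.5]
```

View pics/v4.png

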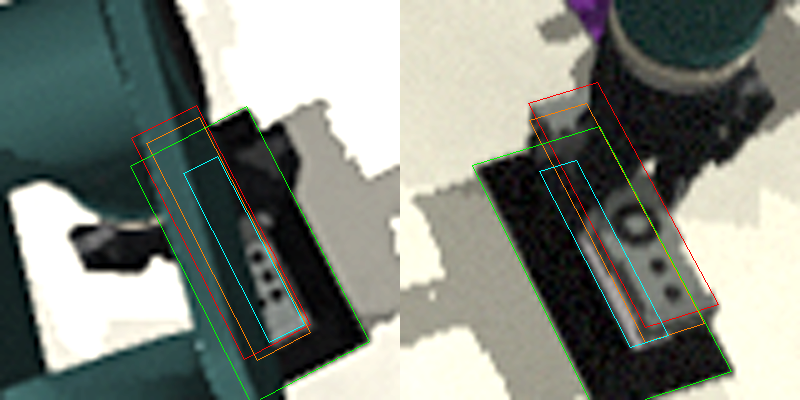

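The overlay matches: the remote outline falls on the model and sits centred and parallel over the holder. Starting the descent.

Request:
step_arm:
  deltas:
    - [0.03, 0, 0.008, 0.001, 0]
    - [0.03, 0, 0.008, 0, 0]
    - [0.03, 0, 0.005, 0, 0]
    - [0.03, 0, 0, 0, 0]
    - [0.03, 0, 0, 0, 0]

```text
time_s: 9.17
ee_pos: [570.4, 241.1, 41.1]
tcp_rot: [0.167, -0.687, 0.687, -0.166]
ft_force: [0.0, 0.7, -1.5]
opening: 0.505
```

```bash
python3 plan.py 571 241.5 37.4 0.475
```

```text
pos [570.4 241.1  41.1] y axis [-0.002 -0.001 -1.   ] z axis [ 0.458 -0.889 -0.001] open 0.505 F [ 0.   0.7 -1.5] t 9.1667 j6 1.4
turn 0.0008 shift now-axes [-0.7  3.7 -0.1] shift after turn [-0.7  3.7 -0.1] world d [ 0.6  0.4 -3.7]
```

Request:
step_arm:
  deltas:
    - [0.03, 0, 0.002, 0, 0]
    - [0.03, 0, 0.002, 0, 0]
    - [0.03, 0, 0.001, 0, 0]
    - [0.03, 0, 0.001, 0, 0]
    - [0.03, 0, 0.001, 0, 0]
    - [0.03, 0, 0, 0, 0]

```text
time_s: 9.67
ee_pos: [571.5, 241.9, 35.9]
tcp_rot: [-0.166, 0.687, -0.687, 0.167]
ft_force: [-0.5, 2.5, 1.7]
opening: 0.505
```

Request:
step_arm:
  deltas:
    - [0.03, 0, 0.001, 0, 0]
    - [0.03, 0, 0.001, 0, 0]
    - [0.03, 0, 0, 0, 0]

```text
time_s: 9.92
ee_pos: [571.7, 241.6, 34.2]
tcp_rot: [-0.166, 0.687, -0.687, 0.167]
ft_force: [-1.7, 2.0, 5.2]
opening: 0.504
```

Request:
step_arm:
  deltas:
    - [0.03, 0, 0.001, 0, 0]
    - [0.03, 0, 0.001, 0, 0]
    - [0.03, 0, 0, 0, 0]

```text
time_s: 10.17
ee_pos: [571.9, 241.7, 32.6]
tcp_rot: [-0.166, 0.687, -0.687, 0.167]
ft_force: [-1.4, 2.1, 6.0]
opening: 0.502
```

Request:
step_arm:
  deltas:
    - [0.03, 0, 0.001, 0, 0]
    - [0.03, 0, 0.001, 0, 0]
    - [0.03, 0, 0, 0, 0]

```text
time_s: 10.42
ee_pos: [572.0, 241.7, 30.4]
tcp_rot: [-0.166, 0.687, -0.687, 0.168]
ft_force: [-0.8, 3.1, 1.9]
opening: 0.505
```

Request:
step_arm:
  deltas:
    - [0.03, 0, 0.001, 0, 0]
    - [0.03, 0, 0.001, 0, 0]
    - [0.03, 0, 0, 0, 0]

```text
time_s: 10.67
ee_pos: [570.4, 240.7, 25.9]
tcp_rot: [0.167, -0.687, 0.687, -0.166]
ft_force: [-0.7, 1.2, -0.5]
opening: 0.5
```

Request:
step_arm:
  deltas:
    - [0.03, 0, 0.001, 0, 0]
    - [0.03, 0, 0.001, 0, 0]
    - [0.03, 0, 0, 0, 0]

```text
time_s: 10.92
ee_pos: [570.6, 240.8, 25.0]
tcp_rot: [0.167, -0.687, 0.687, -0.166]
ft_force: [-3.0, -0.1, 2.3]
opening: 0.499
```

Request:
step_arm:
  deltas:
    - [0.03, 0, 0.001, 0, 0]
    - [0.03, 0, 0.001, 0, 0]
    - [0.03, 0, 0, 0, 0]

```text
time_s: 11.17
ee_pos: [571.1, 241.1, 23.8]
tcp_rot: [0.167, -0.687, 0.687, -0.167]
ft_force: [-2.8, -1.4, 4.2]
opening: 0.501
```

Request:
step_arm:
  deltas:
    - [0.03, 0, 0.001, 0, 0]
    - [0.03, 0, 0.001, 0, 0]
    - [0.03, 0, 0, 0, 0]
    - [0.03, 0, 0, 0, 0]
    - [0.03, 0, 0, 0, 0]

```text
time_s: 11.58
ee_pos: [571.2, 241.1, 22.6]
tcp_rot: [0.167, -0.687, 0.687, -0.167]
ft_force: [-3.9, -0.4, 7.3]
opening: 0.503
```

```bash
python3 ov.py v5; python3 plan.py 571 241.5 22 0.475;  python3 plan.py 571 241.5 22 0.475
```

```text
pos [571.2 241.1  22.6] y axis [ 0. -0. -1.] z axis [ 0.458 -0.889  0.   ] open 0.507 F [-4.6  0.   6.4] t 11.6833 j6 1.4
turn 0.0008 shift now-axes [ 0.   0.6 -0.4] shift after turn [ 0.   0.6 -0.4] world d [-0.2  0.4 -0.6]
pos [571.2 241.1  22.6] y axis [ 0. -0. -1.] z axis [ 0.458 -0.889  0.   ] open 0.507 F [-4.6  0.   6.4] t 11.6833 j6 1.4
turn 0.0008 shift now-axes [ 0.   0.6 -0.4] shift after turn [ 0.   0.6 -0.4] world d [-0.2  0.4 -0.6]
```

View pics/v5.png

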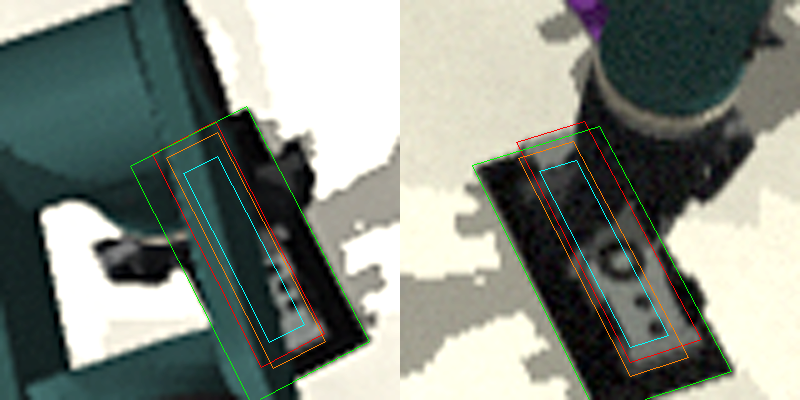

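Request:
step_arm:
  deltas:
    - [0.03, 0, 0.0003, 0, 0]
    - [0.03, 0, 0, 0, 0]
    - [0.03, 0, 0, 0, 0]
    - [0.03, 0, 0, 0, 0]
    - [0.03, 0, 0, 0, 0]
    - [0.03, 0, 0, 0, 0]

```text
time_s: 12.18
ee_pos: [571.2, 241.1, 22.5]
tcp_rot: [0.167, -0.687, 0.687, -0.167]
ft_force: [-4.5, -2.4, 8.1]
opening: 0.499
```

```bash
python3 - <<'E'
from cell import arm
s=arm.read_state(); print(s["ee_pos"],s["ft_force"],s["opening"],abs(s["joint_velocities"]).max())
print(arm.hand_in())
E
```

```text
[571.19134797 241.13278172  22.54639621] [-4.53902114 -2.44171486  8.06204778] 0.4985664448537086 0.0006539068959490195
the job is handed in; nothing more can be done
None
```

I picked up the larger grey remote with a 40 N grip and carried it to the black holder. I pressed it in until it snapped, then handed in at about 12 s with the gripper still holding it down. The hand-in gave no verdict.

- **Snap:** the upward force rose to about 6 N and then fell as the tool dropped through 30 to 26 mm. It rose again as the remote met the pad. I did not see the four clips directly; this is inferred from the force and height.
- **Final push:** the last reading was 8.1 N upward, so about 9 N of press counting the remote's weight. By tool height the remote's underside is about 3.9 mm below the free pad, its centre about 6 mm above the seat point. This assumes no slip in the grip; the force alone suggests slightly less, about 3.5 mm.
- **Position:** the tool is about 1 mm from the holder's middle. The last picture overlay showed the remote centred and along the holder. The arm was at rest.
- **Side load:** a sideways force of about 5 N remained at the end, and I left it.
- **Other things:** I did not compare the positions of the other objects before and after. The arm's path did not touch any of them as far as the force readings show.

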